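Clear the dish, draw out the fondue tier and latch it

TASK

The little stoneware dish is standing in the way of the rack's sliding bottom tier: pick it up and set it down gently, upright, on the round cork mat. Then draw the tier out by its black knob until the gap between its two yellow lugs faces the red latch, and fold the latch right down between the lugs so that the tier is locked out. Leave the fondue pot, the chrome burner cap, the fork crock and the amber jar where they are.

Things in the scene. Friction and masses are not known exactly. Their poses are not given: they have to be found in the camera images.
- rack: Fixed rack of three grey tiers, 240 mm wide (y), 297 mm high. Origin on the shelf under its middle; -x points out of its front, the way the bottom tier slides. Middle deck (underside 165, top 175 mm high) juts out to x = -155 mm over the tier's knob; top deck (270 mm) begins at x = -110. Two runners, 12 mm high, 14 wide, at y = +-107 mm, reach out to x = -310 mm.
- tier (a joint): How far the bottom tier is drawn out along the rack's -x, in m: 0 fully in, 0.20 the end; at 0.150 the gap between the yellow lugs is centred on the red latch. Needs about 3 N. The tier is a tray 230 mm long, 190 mm wide, walls up to 68 mm high, front face at rack x = -120 mm when in.
- tier_knob (a point): Centre of the tier's black pull knob, a block 22 mm wide (rack y), 45 mm long (rack x, sticking out of the tier's front), 26 mm high; centre 50 mm above the shelf, at rack x = -147.5 mm, y = 0 when the tier is in: under the middle deck's edge, so to be taken with a tilted tool from in front.
- tier_gap (a point): Middle of the 26 mm wide gap between the two yellow lugs on the tier's +y wall (rack frame). The lugs are 14 mm long (x), 20 mm wide (y), top 92 mm above the shelf. At rack x = -100 mm, y = +90 mm when the tier is in.
- latch (a joint): Angle of the red latch, rad: 0 leans 0.4 outward (to the rack's +y) from upright, 0.4 is upright, 1.97 lies level across the tier's wall (its stop, fully down). It swings about the rack's x and stays where it is left (about 2 N at the ball moves it). It goes fully down only when its 12 mm wide bar drops between the lugs.
- latch_ball (a point): Centre of the red ball, 20 mm across, at the free end of the latch bar, 75 mm from the pivot.
- latch_pivot (a point): Pivot of the latch, on a grey post beside the runner: rack x = -250 mm, y = +125 mm, 78 mm above the shelf (post top 86 mm).
- dish: Small empty round stoneware dish, straight-sided, 62 mm outer diameter, 45 mm high, wall 5 mm, about 0.2 kg, standing on the shelf before the tier's knob. Origin at the centre of its underside, z up.
- mat: Fixed round cork mat, 140 mm diameter, 8 mm thick, lying on the shelf. Origin at the centre of its underside.
- pot: Bystander: black enamel fondue pot, 170 mm diameter, 85 mm high, with a stub handle along its +x, on the rack's top deck. Origin at the centre of its underside.
- cap: Bystander: chrome spirit burner cap with a small knob, 56 mm diameter, 44 mm high, on the shelf. Origin at the centre of its underside.
- crock: Bystander: stoneware crock, 90 mm diameter, 110 mm high, with blue-tipped fondue forks standing in it up to 222 mm, on the shelf. Origin at the centre of its underside.
- jar: Bystander: amber glass jar with a brass lid, 72 mm diameter, 100 mm high, on the shelf. Origin at the centre of its underside.
Mind the look-alikes: they are no part of the job. Leave any pink or purple look-alike of the dish alone.

How it is judged:
By the outcome, as a careful person would: the job done as asked, in the order asked, and still so for the second after the job is handed in, with the robot touching nothing.
It also fails if it takes over 72 s, if anything falls off the work surface, if the arm or the gripper's body presses on something with over 40 N, if the wrist force passes 120 N, or if a joint passes its speed limit or range.

ROBOT

A 7-joint arm with a two-finger parallel gripper is mounted at the origin on the work surface. World frame = base frame: x ahead of the robot, y to its left, z up, the work surface at z = 0. Lengths are in m, angles in degrees, forces in N, time in s.
With the tool pointing down it reaches from about 0.425 to 0.95 m from the base axis. Payload 4.7 kg.
Tool frame: the origin (TCP) lies midway between the tips of the shut fingers; the grasp point (between the pads) lies 19 mm behind it; z points along the fingers, y is the line along which they close (so a half turn about z gives the same grasp; the last joint's range is limited). The gripper opens to 87 mm and grips with 3 to 60 N. Pads are 19 mm wide; open, the fingers measure 117 mm over their backs; the gripper's body (75 mm by 190 mm) begins 51 mm behind the grasp point.
Start: joints at [-76.656, 26.849, -2.785, 87.806, 1.381, 65.374, -4.715], TCP at [0.175, 0.652, 0.223] pointing down, gripper open.
Joint ranges: [-148.3, 148.3], [-19.14, 114.17], [-79.39, 73.82], [5.75, 140.21], [-59.74, 239.74], [12.07, 113.84], [-152.46, 152.46]. Speed limits (degrees/s): [147.25, 147.25, 180, 180, 180, 180, 180].

INTERFACE

Orientations are given as [roll, pitch, yaw] about the fixed x, y, z axes, in that order (R = Rz(yaw) Ry(pitch) Rx(roll)).
In Python, from rig import sensors, vision, workorder gives the robot as it stands. The module is installed in compiled form; this text tells all that it offers.
- The arm moves only by the tool step_arm, never from a script. Its argument "deltas" is one flat list of numbers, 4 for each row, row after row: the shift along the tool's x, y, z in mm, then the turn about the tool's z in degrees. A call has exactly 10 rows; each row is the pose to reach, as a shift and turn from the pose commanded when the call began, along the tool's axes at that moment; what a row does not reach only later rows make up. A row lasts 1/10 s, in which the tool goes at most 50 mm and 8.59 degrees, less where a joint would pass 70% of its speed; a pose out of reach is approached as far as the arm can. A call with a gripper value outside its range is refused whole. "jaw" is the finger opening in mm, from 0 to 87, set as the call begins (left out, the last holds). The fingers move at their own pace and stop on an object; "squeeze" is the grip in N (left out, the last holds). Time passes only in rows, so rows that repeat a pose let the fingers close, or fill a call up. It gives the time, the measured TCP pose, the force, the opening and the grip force at its end, in the units of the state.
- sensors.observe(): the state, without advancing time (a new reading comes with each control period).
- vision.camera(name): name is "scene" or "top" or "wrist"; returns (picture, depth): 384x512x3 uint8, blue, green, red; 384x512 float32, m along the optical axis (not along the pixel's ray), 0 where there is no reading.
- vision.camera_params(name): a dict with "intrinsics" (3x3 intrinsics, pixels), "xyz" and "orientation" of the camera in the world. Camera axes: x right, y up, looking along -z (the intrinsics and any distortion apply to the point x, -y, -z); pixel columns grow to the right and rows downward; lengths in m; the calibration is good to about 2 mm. A picture is of the moment at which its call begins: read the wrist's pose just before it. camera_params takes no time and is no camera call; for the wrist camera it gives the pose at the moment of the call.
- workorder.job_done(): hands the job in; it is judged then, once.
Trained networks look in the newest picture that a camera, given by its name, has taken for a name from the list of things; names that differ only in an ending like _2 or _b are one class to them, and where a whole thing is asked for, a point or a joint stands for the part that bears it (a point fixed in the world has none). Each returns a list of dicts, best first, with "confidence" (0 to 1); they miss things now and then, are a little off and sometimes report something else, mostly with a low value. They report only what shows in the picture. A call takes as long as a camera call. They do not tell look-alikes from the thing itself.
- vision.recognise(camera, query): "xyz" ([x, y, z] in m, in the coordinates of the camera as it stood for that picture, good to about 4 mm: the middle of the surface that is visible of it).
The state is a dict: "time": time; "joint_positions": joint angles; "joint_velocities": joint speeds; "joint_efforts": joint torques, N m; "ee_pos": TCP position; "tcp_rot": TCP orientation; "contact_force": force on the tool from outside, world axes, zero at the start; "torque": the same for the moment, N m; "gripper_width": opening from 0.0 (shut) to 1.0 (fully open); "grip_force": force on a finger pad.
Only numpy, scipy, OpenCV 4.12 (cv2) and the standard library are available. Lean on these libraries where they do the work, as an engineer would, in place of code of your own. Each camera call takes 0.05 s, during which the arm holds its last target. There are 200 camera calls.

## Working session

There is one attempt and no reset: what is moved stays moved. The work goes in short steps, Python scripts to look and compute and a tool call to move; the robot and the scene stay as the last step left them, time stands still between calls to the robot, and variables do not carry over. Pictures are saved under pics/ and viewed, at most 10 in all, crops included, and the job is handed in when it is done.

Besides the shell and the picture viewer there is one more tool, called as a command line: name --argument value ..., lists and objects as JSON in quotes. step_arm: Moves the arm, as the interface text tells. Its arguments: {"type":"object","properties":{"deltas":{"type":"array"},"jaw":{"type":"number"},"squeeze":{"type":"number"}},"required":["deltas"]}

```bash
mkdir -p pics
cat > h.py <<'E'
import numpy as np, cv2
from scipy.spatial.transform import Rotation as R
from rig import sensors, vision, workorder
def T(cam):
    p=vision.camera_params(cam); o=np.array(p['orientation'],float)
    M=o if o.shape==(3,3) else R.from_euler('xyz',o,degrees=True).as_matrix()
    return np.array(p['intrinsics']),M,np.array(p['xyz'])
def cloud(cam,depth):
    K,M,t=T(cam); v,u=np.mgrid[:384,:512]
    x=(u-K[0,2])/K[0,0]*depth; y=(v-K[1,2])/K[1,1]*depth
    return np.stack([x,-y,-depth],-1)@M.T+t
def rec(cam,q):
    K,M,t=T(cam)
    return [(np.round(M@np.array(d['xyz'])+t,4).tolist(),round(d['confidence'],2)) for d in vision.recognise(cam,q)]
def shift(target,yaw=None):
    s=sensors.observe(); M=R.from_euler('xyz',s['tcp_rot'],degrees=True).as_matrix()
    return np.round(M.T@(np.array(target)-s['ee_pos'])*1000,1)
E
python3 - <<'E'
from h import *
s=sensors.observe(); print(s['time'],s['ee_pos'],s['tcp_rot'])
for c in ['scene','top']:
    print(c,vision.camera_params(c))
    im,d=vision.camera(c); cv2.imwrite(f'pics/{c}0.png',im); np.save(f'{c}0.npy',cloud(c,d))
    for q in ['rack','tier','tier_knob','tier_gap','latch','latch_ball','latch_pivot','dish','mat','pot','cap','crock','jar']:
        print(q,rec(c,q))
print(sensors.observe()['time'])
E
```

```text
0.0 [0.17452251 0.65142631 0.22150833] [-1.79889688e+02  3.87853891e-03  1.65003304e+02]
scene {'intrinsics': array([[436.41913258,   0.        , 253.87541841],
       [  0.        , 436.41913258, 190.86726651],
       [  0.        ,   0.        ,   1.        ]]), 'xyz': array([ 1.11400061, -0.69754644,  1.00621549]), 'orientation': array([43.68468765,  0.0449298 , 35.3407413 ])}
rack [([0.6669, 0.2011, 0.1786], 0.95)]
tier [([0.6565, 0.1831, 0.0346], 0.78), ([0.677, 0.0268, 0.0274], 0.64)]
tier_knob [([0.6583, 0.181, 0.0319], 0.83)]
tier_gap [([0.659, 0.1822, 0.028], 0.71)]
latch [([0.5504, 0.0019, 0.1279], 0.66)]
latch_ball [([0.5433, 0.0005, 0.1305], 0.42)]
latch_pivot [([0.6637, 0.1988, 0.1768], 0.61)]
dish [([0.4246, -0.0517, 0.0332], 0.95), ([0.5473, -0.1096, 0.03], 0.92), ([0.6779, 0.0202, 0.0271], 0.67), ([0.8465, -0.0699, 0.0232], 0.67)]
mat [([0.5461, -0.2918, 0.0078], 0.61)]
pot [([0.6425, 0.308, 0.3283], 0.69)]
cap [([0.7218, -0.1406, 0.0155], 0.85)]
crock [([0.6807, -0.434, 0.0836], 0.82), ([0.6638, 0.2023, 0.1779], 0.45)]
jar [([0.7449, -0.273, 0.0843], 0.98)]
top {'int
[... 298 characters left out ...]
05, 0.1853, 0.2803], 0.82)]
tier [([0.661, 0.1136, 0.0597], 0.65)]
tier_knob [([0.661, 0.1124, 0.0637], 0.58)]
tier_gap [([0.6299, 0.1864, 0.2819], 0.72), ([0.6605, 0.12, 0.0656], 0.67)]
latch [([0.5428, 0.0067, 0.1601], 0.5)]
latch_ball [([0.5439, 0.0074, 0.1553], 0.43)]
latch_pivot [([0.6338, 0.1907, 0.282], 0.83)]
dish [([0.6777, 0.0201, 0.0064], 0.86), ([0.8548, -0.0743, 0.0114], 0.77), ([0.5476, -0.116, 0.0045], 0.77), ([0.4269, -0.0488, 0.0085], 0.77)]
mat [([0.5487, -0.2851, 0.0067], 0.66)]
pot [([0.6504, 0.3137, 0.299], 0.78)]
cap [([0.7197, -0.1313, 0.0248], 0.64), ([0.5462, 0.0041, 0.1571], 0.49)]
crock [([0.6834, -0.4335, 0.0862], 0.89)]
jar [([0.7289, -0.2482, 0.1007], 0.96)]
1.4
```

View pics/scene0.png

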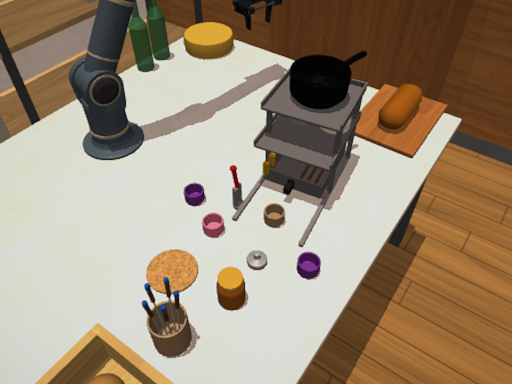

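View pics/top0.png

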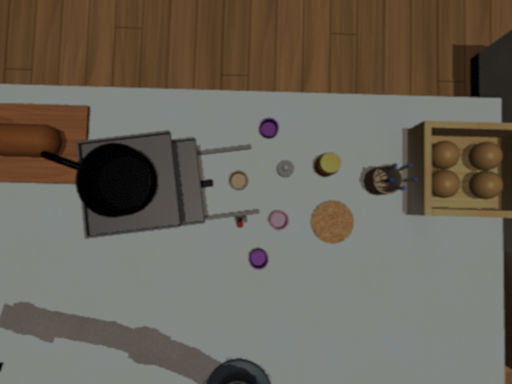

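The scene shows the brown dish at (274,215) scene / (238,180) top, and the mat at (172,271) / (332,221). The red latch is at (236,185) / (240,220) and the knob at (289,187) / (206,183). Pink and purple dishes are decoys. The rack's front faces world -y.

```bash
cat > m.py <<'E'
from h import *
def near(P,x0,x1,y0,y1,z0,z1): return (P[...,0]>x0)&(P[...,0]<x1)&(P[...,1]>y0)&(P[...,1]<y1)&(P[...,2]>z0)&(P[...,2]<z1)
for c in ['top','scene']:
    P=np.load(f'{c}0.npy'); im=cv2.imread(f'pics/{c}0.png'); hsv=cv2.cvtColor(im,cv2.COLOR_BGR2HSV)
    print(c,'table z',np.median(P[near(P,.45,.65,-.2,-.14,-.05,.05)][:,2]))
    for nm,b in {'dish':(.63,.72,-.03,.07,.036,.056),'mat':(.45,.65,-.38,-.2,.004,.014),'dishall':(.63,.72,-.03,.07,.012,.06)}.items():
        m=near(P,*b); q=P[m]
        if len(q)>5:
            (cx,cy),r=cv2.minEnclosingCircle(q[:,:2].astype(np.float32)); print(nm,len(q),cx,cy,r,np.median(q[:,2]),q[:,2].max(),'mean',q.mean(0))
    for nm,b in {'mid':(.45,.85,.05,.45,.168,.182),'topd':(.45,.85,.05,.45,.262,.278)}.items():
        q=P[near(P,*b)]; r=cv2.minAreaRect(q[:,:2].astype(np.float32)); print(nm,len(q),np.median(q[:,2]),r,cv2.boxPoints(r).round(4).tolist())
    for nm,b in {'runL':(.5,.62,-.06,.14,.006,.02),'runR':(.72,.82,-.06,.14,.006,.02)}.items():
        q=P[near(P,*b)]; l=cv2.fitLine(q[:,:2].astype(np.float32),cv2.DIST_HUBER,0,.01,.01).ravel() if len(q)>9 else 0; 
        print(nm,len(q),l,q[q[:,1]<np.percentile(q[:,1],6)].mean(0))
    red=((hsv[...,0]<6)|(hsv[...,0]>174))&(hsv[...,1]>180)&(hsv[...,2]>60)&near(P,.48,.6,-.06,.06,.05,.25); q=P[red]; print('red',len(q),q[q[:,2]>np.percentile(q[:,2],60)].mean(0) if len(q) else 0,q.min(0),q.max(0))
    yel=(abs(hsv[...,0].astype(int)-25)<6)&(hsv[...,1]>150)&near(P,.45,.85,0,.3,.03,.12); q=P[yel]; print('yel',len(q),q.mean(0) if len(q) else 0)
    k=(hsv[...,2]<45)&near(P,.6,.72,.06,.15,.025,.08); q=P[k]; print('knob',len(q),q.mean(0) if len(q) else 0,q.min(0),q.max(0))
E
python3 m.py
```

```text
top table z 0.00034384488056837803
dish 92 0.6764993071556091 0.02202807180583477 0.030788643285632133 0.04503769992791218 0.05013564144015459 mean [0.67649987 0.02307695 0.04495353]
mat 1497 0.5539668798446655 -0.2912410795688629 0.12978695333003998 0.008170642115911564 0.013871285552978119 mean [ 0.55146276 -0.28703018  0.00814558]
dishall 121 0.6766641736030579 0.021969733759760857 0.030806967988610268 0.044266759507366915 0.05013564144015459 mean [0.67759982 0.02290272 0.03999937]
mid 1967 0.1752674882727313 ((0.6580722332000732, 0.15395674109458923), (0.23358002305030823, 0.0670241266489029), 8.671419143676758) [[0.5375999808311462, 0.16949999332427979], [0.5476999878883362, 0.10320000350475311], [0.7785999774932861, 0.13840000331401825], [0.7684999704360962, 0.20469999313354492]]
topd 248 0.2773991838962505 ((0.6397056579589844, 0.2751044034957886), (0.23397879302501678, 0.2230326235294342), 8.218039512634277) [[0.5080000162124634, 0.36880001425743103], [0.539900004863739, 0.14800000190734863], [0.771399974822998, 0.18150000274181366], [0.7396000027656555, 0.40220001339912415]]
[... 1297 characters left out ...]
, (0.2368425726890564, 0.23053301870822906), 8.379767417907715) [[0.5048999786376953, 0.37209999561309814], [0.5385000109672546, 0.14399999380111694], [0.7728000283241272, 0.1784999966621399], [0.7391999959945679, 0.4065999984741211]]
runL 296 [ 0.11543028 -0.9933156   0.5659274   0.03450945] [ 0.57835903 -0.04594074  0.01114892]
runR 242 [ 0.15193221 -0.9883909   0.7810356   0.04192133] [ 0.782341   -0.0229487   0.01020688]
red 77 [0.54515076 0.00210769 0.15396443] [ 0.53875058 -0.00369843  0.08144477] [0.5555798  0.01207215 0.16405387]
yel 134 [0.56834135 0.15213528 0.0761796 ]
knob 111 [0.66403522 0.1183406  0.05869161] [0.64830637 0.0961665  0.02660151] [0.67382021 0.14986353 0.07061308]
```

The dish is at (0.676, 0.0205), the mat at (0.551, -0.288). The rack origin is at about (0.639, 0.270), with its -x along (0.148, -0.989).

Moves only turn about the tool's z, so I need to know whether the tool can tilt. I also want to check for obstacles before moving.

Run:
```python
from h import *
P=np.load('scene0.npy'); 
for (u,v) in [(145,30),(160,20),(210,38),(250,40),(300,40),(400,20),(245,8),(265,5),(275,15),(350,30),(20,15),(130,10),(100,60),(120,20),(455,125),(200,15)]:
    print((u,v),P[v,u].round(3))
print(sensors.observe())
im,d=vision.camera('wrist'); cv2.imwrite('pics/wrist0.png',im); W=cloud('wrist',d); K,M,t=T('wrist'); s=sensors.observe()
Rt=R.from_euler('xyz',s['tcp_rot'],degrees=True).as_matrix(); print('cam in tool',Rt.T@(t-s['ee_pos']),'look',Rt.T@(-M[:,2]))
# gripper points from scene, in tool frame
q=P[0:30,225:295].reshape(-1,3); q=(q-s['ee_pos'])@Rt; q=q[(abs(q)<.4).all(1)&(q[:,2]<.03)]
print(len(q),q.min(0),q.max(0))
for a in np.arange(-.3,.03,.02):
    r=q[(q[:,2]>=a)&(q[:,2]<a+.02)]
    if len(r): print(round(a,2),len(r),r.min(0).round(3),r.max(0).round(3))
```

```text
(145, 30) [-0.22   0.423  0.181]
(160, 20) [-0.238  0.528  0.178]
(210, 38) [-0.105  0.683  0.073]
(250, 40) [-0.621  1.699 -0.517]
(300, 40) [ 0.047  1.231 -0.122]
(400, 20) [0.548 1.226 0.124]
(245, 8) [0.185 0.557 0.325]
(265, 5) [0.208 0.651 0.308]
(275, 15) [-0.108  1.217 -0.021]
(350, 30) [0.324 1.219 0.017]
(20, 15) [-0.756  0.216  0.18 ]
(130, 10) [0.093 0.119 0.452]
(100, 60) [0.046 0.007 0.329]
(120, 20) [0.088 0.08  0.436]
(455, 125) [0.972 0.795 0.   ]
(200, 15) [-0.53   1.095 -0.087]
{'time': 1.4, 'joint_positions': array([-76.65626657,  26.84954244,  -2.78530718,  87.80435298,
         1.38165276,  65.37304093,  -4.714035  ]), 'joint_velocities': array([-0.01296987, -0.12476675,  0.02029503,  0.00865655, -0.01065021,
       -0.12501627, -0.05586017]), 'joint_efforts': array([ 5.84488116e-04, -5.07828712e+01, -8.05457099e-02, -2.36452711e+01,
       -6.12695049e-02,  3.12131038e-02,  2.38464344e-05]), 'ee_pos': array([0.17465855, 0.65205157, 0.22257476]), 'tcp_rot': array([ 1.79993479e+02, -2.10660230e-03,  1.65003363e+02]), 'contact_force': array([ 0.43033283,  0.51943604, -0.20817623]), 'torque': array([-0.04204013, -0.06248504,  0.00666737]), 'grip_force': 0.0, 'gripper_width': 0.9944515390894946}
cam in tool [ 0.08101248 -0.00046006 -0.16312434] look [-2.94829051e-01  2.75233097e-04  9.55549975e-01]
602 [-0.04403262 -0.100948   -0.11757841] [0.04458917 0.08537839 0.00114573]
-0.12 166 [-0.044 -0.101 -0.118] [ 0.037  0.003 -0.1  ]
-0.1 200 [-0.043 -0.097 -0.1  ] [ 0.045  0.085 -0.08 ]
-0.08 81 [-0.041 -0.092 -0.08 ] [ 0.039  0.085 -0.061]
-0.06 58 [-0.014 -0.064 -0.06 ] [ 0.014  0.059 -0.04 ]
-0.04 51 [-0.015 -0.06  -0.04 ] [ 0.015  0.054 -0.02 ]
-0.02 45 [-0.014 -0.058 -0.018] [ 0.013  0.051 -0.001]
0.0 1 [-0.004 -0.047  0.001] [-0.004 -0.047  0.001]
```

View pics/wrist0.png

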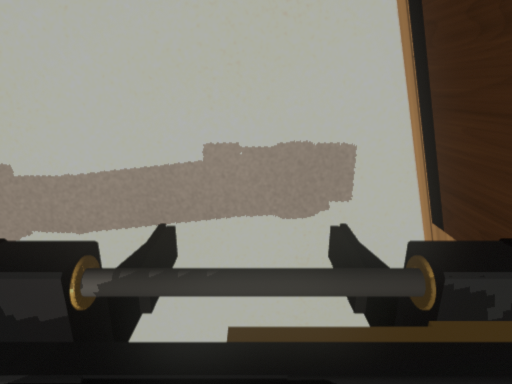

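The wrist view shows the open jaw, fingers at about (150,270) and (350,270), over empty table. The gripper body is 190 mm along tool y and 75 mm along x. A vertical tool can't clear the deck edge to reach the knob, so I'll check what the arm does at the edge of its reach.

step_arm --deltas '[0,-50,0,0,0,-100,0,0,0,-150,0,0,0,-200,0,0,0,-250,0,0,0,-300,0,0,0,-330,0,0,0,-330,0,0,0,-330,0,0,0,-330,0,0]' --jaw 87

```text
time: 2.45
ee_pos: [0.0895, 0.3346, 0.223]
tcp_rot: [179.9, -0.0, 165.0]
contact_force: [0.0, -0.0, 0.3]
gripper_width: 1.007
grip_force: 0.0
```

```bash
python3 -c "
from h import *
s=sensors.observe(); print(s['time'],s['ee_pos'],s['tcp_rot'],s['joint_positions'])"
```

```text
2.45 [0.08948863 0.33457197 0.22303088] [ 1.79907757e+02 -1.54630719e-02  1.64996975e+02] [-76.01820228  -4.85166595  -5.58138467 127.53777004  -0.56641169
  57.19886781  -6.27667831]
```

The arm still reaches here with the tool vertical. Next I'll go beyond reach, high up, along the rack's +x direction (azimuth 98.5°), which is the direction the tilt would need.

step_arm --deltas '[26,39,-16,0,52,78,-33,0,78,117,-50,0,104,156,-66,0,130,195,-83,0,156,234,-100,0,182,273,-116,0,208,312,-133,0,234,351,-150,0,260,390,-166,0]'

```text
time: 3.45
ee_pos: [-0.0613, 0.78, 0.3881]
tcp_rot: [180.0, -0.0, 165.0]
contact_force: [0.2, 1.1, 1.0]
gripper_width: 1.003
grip_force: 0.0
```

step_arm --deltas '[26,39,-16,0,52,78,-33,0,78,117,-50,0,104,156,-66,0,130,195,-83,0,156,234,-100,0,182,273,-116,0,208,312,-133,0,208,312,-133,0,208,312,-133,0]'

```text
time: 4.45
ee_pos: [-0.133, 0.9027, 0.4039]
tcp_rot: [178.1, -0.9, 165.1]
contact_force: [-0.4, 0.0, 1.1]
gripper_width: 0.996
grip_force: 0.0
```

```bash
python3 -c "
from h import *
s=sensors.observe(); print(s['time'],s['ee_pos'],s['tcp_rot'],s['joint_positions'])"
```

```text
4.45 [-0.13302344  0.9026795   0.40387976] [178.14840215  -0.87642078 165.11246711] [-103.14968583   61.36639502   61.94121026    5.75353141  -59.47311236
  113.76518477  -22.45964898]
```

step_arm --deltas '[0,-40,0,0,0,-80,0,0,0,-100,0,0,0,-100,0,0,0,-100,0,0,0,-100,0,0,0,-100,0,0,0,-100,0,0,0,-100,0,0,0,-100,0,0]'

```text
time: 5.45
ee_pos: [-0.1566, 0.8065, 0.4015]
tcp_rot: [178.0, -0.8, 165.0]
contact_force: [1.2, 0.1, -0.4]
gripper_width: 0.999
grip_force: 0.0
```

```bash
python3 -c "
from h import *
s=sensors.observe(); print(s['time'],s['ee_pos'],s['tcp_rot'],s['joint_positions'])"
```

```text
5.45 [-0.15662938  0.80653815  0.40152791] [178.04745035  -0.77814087 164.96556925] [-127.53440301   49.62308362   69.99020188   48.66579333  -47.96259704
  101.39716255   -6.20808504]
```

The tilt persists: 2° in the wanted direction, and the reference resets to the pose actually reached. So repeated pushes can build it up, and I'll push outward again.

step_arm --deltas '[200,500,0,0,200,500,0,0,200,500,0,0,200,500,0,0,200,500,0,0,200,500,0,0,200,500,0,0,200,500,0,0,200,500,0,0,200,500,0,0]'

```text
time: 6.45
ee_pos: [-0.1572, 0.9007, 0.3932]
tcp_rot: [178.7, -0.4, 165.1]
contact_force: [-0.5, 0.8, -0.5]
gripper_width: 1.001
grip_force: 0.0
```

```bash
cat > s.py <<'E'
from h import *
s=sensors.observe(); M=R.from_euler('xyz',s['tcp_rot'],degrees=True).as_matrix(); print(s['time'],s['ee_pos'].round(4),s['tcp_rot'].round(2),s['joint_positions'].round(1))
z=M[:,2]; print('tilt',np.degrees(np.arccos(-z[2])).round(2),'az',np.degrees(np.arctan2(z[1],z[0])).round(1),'yaxis',M[:,1].round(3))
E
python3 s.py
```

```text
6.45 [-0.1572  0.9007  0.3932] [178.67  -0.42 165.13] [-104.7   62.1   62.4    5.7  -59.7  113.8  -23.9]
tilt 1.39 az 92.6 yaxis [0.257 0.966 0.023]
```

The far edge adds little tilt. For height, pointing down would need joint 6 past its limit, so going up should force an outward tilt. I'll try that.

step_arm --deltas '[-20,-150,-600,0,-20,-150,-600,0,-20,-150,-600,0,-20,-150,-600,0,-20,-150,-600,0,-20,-150,-600,0,-20,-150,-600,0,-20,-150,-600,0,-20,-150,-600,0,-20,-150,-600,0]'

```text
time: 7.45
ee_pos: [-0.1812, 0.8701, 0.5027]
tcp_rot: [172.6, -3.8, 165.3]
contact_force: [0.4, -0.5, -0.3]
gripper_width: 0.999
grip_force: 0.0
```

```bash
python3 s.py
```

```text
7.45 [-0.1812  0.8701  0.5027] [172.56  -3.76 165.26] [-106.9   55.1   62.9    5.8  -59.7  113.8  -25.9]
tilt 8.33 az 101.9 yaxis [0.261 0.957 0.129]
```

That gave 8° of tilt with azimuth 102° (98.5° wanted). I'll repeat it.

step_arm --deltas '[-20,-50,-600,0,-20,-50,-600,0,-20,-50,-600,0,-20,-50,-600,0,-20,-50,-600,0,-20,-50,-600,0,-20,-50,-600,0,-20,-50,-600,0,-20,-50,-600,0,-20,-50,-600,0]'

```text
time: 8.45
ee_pos: [-0.1751, 0.8322, 0.6078]
tcp_rot: [166.4, -7.0, 165.9]
contact_force: [-0.1, 0.1, -0.4]
gripper_width: 1.002
grip_force: 0.0
```

```bash
python3 s.py
```

```text
8.45 [-0.1751  0.8322  0.6078] [166.42  -7.03 165.86] [-107.5   48.2   63.5    5.8  -59.7  113.8  -26. ]
tilt 15.26 az 102.7 yaxis [0.265 0.936 0.233]
```

step_arm --deltas '[-30,-50,-600,0,-30,-50,-600,0,-30,-50,-600,0,-30,-50,-600,0,-30,-50,-600,0,-30,-50,-600,0,-30,-50,-600,0,-30,-50,-600,0,-30,-50,-600,0,-30,-50,-600,0]'

```text
time: 9.45
ee_pos: [-0.1595, 0.7836, 0.7077]
tcp_rot: [160.2, -10.2, 166.8]
contact_force: [0.4, -0.1, 0.1]
gripper_width: 0.998
grip_force: 0.0
```

```bash
python3 s.py
```

```text
9.45 [-0.1595  0.7836  0.7077] [160.17 -10.2  166.83] [-107.7   41.2   64.     5.8  -59.7  113.8  -25.8]
tilt 22.2 az 103.0 yaxis [0.273 0.902 0.334]
```

Steady 7° per call. One more push from a smaller azimuth should also bring the tilt's azimuth toward 98.5°.

step_arm --deltas '[-48,14,-4,0,-96,27,-8,0,-144,41,-13,0,-192,54,-17,0,-240,68,-21,0,-240,68,-21,0,-152,235,-483,0,-152,235,-483,0,-152,235,-483,0,-152,235,-483,0]'

```text
time: 10.45
ee_pos: [0.081, 0.7612, 0.7484]
tcp_rot: [157.2, -10.9, 167.1]
contact_force: [-1.1, 0.5, 0.1]
gripper_width: 1.001
grip_force: 0.0
```

```bash
python3 s.py
```

```text
10.45 [0.081  0.7612 0.7484] [157.23 -10.94 167.14] [-84.8  36.2   9.7   5.9 -16.9 113.8 -13.4]
tilt 25.14 az 101.5 yaxis [0.277 0.883 0.38 ]
```

step_arm --deltas '[95,190,-452,0,95,190,-452,0,95,190,-452,0,95,190,-452,0,95,190,-452,0,95,190,-452,0,95,190,-452,0,95,190,-452,0,95,190,-452,0,95,190,-452,0]'

```text
time: 11.45
ee_pos: [0.0557, 0.7141, 0.8157]
tcp_rot: [152.3, -12.0, 167.6]
contact_force: [0.6, -0.2, 0.3]
gripper_width: 1.0
grip_force: 0.0
```

```bash
python3 s.py
```

```text
11.45 [0.0557 0.7141 0.8157] [152.25 -12.02 167.65] [-86.8  31.    9.8   5.8 -16.1 113.8 -15.4]
tilt 30.05 az 99.2 yaxis [0.284 0.844 0.455]
```

Tilt is 30° at azimuth 99°. Now a small planner to convert world waypoints into tool-axis rows.

```bash
cat > plan.py <<'E'
# usage: plan.py x,y,z:rows [...]  first arg = turn deg (spread 8/row); world TCP waypoints, prints rows in tool axes
import sys; from h import *
s=sensors.observe(); M=R.from_euler('xyz',s['tcp_rot'],degrees=True).as_matrix(); p0=np.array(s['ee_pos']); p=p0
turn=float(sys.argv[1]); rows=[]; k=0
for a in sys.argv[2:]:
    w,n=a.split(':'); n=int(n); w=np.array([float(v) for v in w.split(',')])
    print('#',w,'mm/row',(np.linalg.norm(w-p)*1000/n).round(1))
    for i in range(n):
        k+=1; q=M.T@(p+(w-p)*(i+1)/n-p0)*1000; rows.append([*np.round(q).astype(int),round(float(np.sign(turn)*min(abs(turn),8*k)),1)])
    p=w
for i in range(0,len(rows),10): print(', '.join(str(v) for r in rows[i:i+10] for v in r))
E
python3 - <<'E'
from h import *
s=sensors.observe(); M=R.from_euler('xyz',s['tcp_rot'],degrees=True).as_matrix()
az=np.arctan2(M[1,2],M[0,2])-np.pi/2; y=np.array([np.cos(az),np.sin(az),0]); v=M.T@y; print('turn',np.degrees(np.arctan2(-v[0],v[1])))
E
python3 plan.py 64 .22,.5,.75:6 .42,.22,.62:8 .6,.0,.4:8 .672,.0,.25:4 .672,.03,.12:4
```

```text
turn 65.41940207013668
# [0.22 0.5  0.75] mm/row 46.3
# [0.42 0.22 0.62] mm/row 46.0
# [0.6 0.  0.4] mm/row 44.9
# [0.672 0.    0.25 ] mm/row 41.6
# [0.672 0.03  0.12 ] mm/row 33.4
-36, -27, -10, 8.0, -72, -55, -21, 16.0, -108, -82, -31, 24.0, -144, -109, -41, 32.0, -180, -137, -52, 40.0, -215, -164, -62, 48.0, -250, -194, -67, 56.0, -285, -224, -73, 64.0, -319, -253, -78, 64.0, -354, -283, -83, 64.0
-388, -313, -88, 64.0, -423, -343, -94, 64.0, -458, -373, -99, 64.0, -492, -403, -104, 64.0, -525, -432, -96, 64.0, -558, -461, -87, 64.0, -591, -491, -79, 64.0, -624, -520, -70, 64.0, -657, -549, -62, 64.0, -690, -579, -54, 64.0
-723, -608, -45, 64.0, -756, -637, -37, 64.0, -781, -649, -6, 64.0, -806, -661, 25, 64.0, -831, -673, 56, 64.0, -856, -685, 87, 64.0, -861, -694, 119, 64.0, -866, -702, 151, 64.0, -872, -710, 183, 64.0, -877, -719, 215, 64.0
```

step_arm --deltas '[-36,-27,-10,8,-72,-55,-21,16,-108,-82,-31,24,-144,-109,-41,32,-180,-137,-52,40,-215,-164,-62,48,-250,-194,-67,56,-285,-224,-73,64,-319,-253,-78,65.4,-354,-283,-83,65.4]'

```text
time: 12.45
ee_pos: [0.3214, 0.3575, 0.6845]
tcp_rot: [180.0, -30.1, 99.2]
contact_force: [1.0, 0.2, -0.1]
gripper_width: 1.0
grip_force: 0.0
```

```bash
python3 s.py; python3 plan.py 0 .45,.18,.6:4 .6,.0,.4:7 .672,.0,.25:4 .672,.03,.12:5
```

```text
12.45 [0.3214 0.3575 0.6845] [180.   -30.13  99.17] [-70.3  -6.4  29.1  74.3 -22.2  94.2 -36.8]
tilt 30.13 az 99.2 yaxis [0.987 0.159 0.   ]
# [0.45 0.18 0.6 ] mm/row 58.7
# [0.6 0.  0.4] mm/row 44.0
# [0.672 0.    0.25 ] mm/row 41.6
# [0.672 0.03  0.12 ] mm/row 26.7
-53, 25, -6, 0.0, -106, 49, -13, 0.0, -159, 74, -19, 0.0, -212, 99, -25, 0.0, -251, 116, -15, 0.0, -290, 133, -5, 0.0, -329, 150, 6, 0.0, -369, 167, 16, 0.0, -408, 184, 26, 0.0, -447, 201, 36, 0.0
-486, 218, 47, 0.0, -508, 236, 78, 0.0, -529, 254, 109, 0.0, -550, 271, 140, 0.0, -572, 289, 171, 0.0, -580, 290, 196, 0.0, -588, 291, 222, 0.0, -595, 292, 247, 0.0, -603, 293, 272, 0.0, -611, 294, 298, 0.0
```

step_arm --deltas '[-45,21,-5,0,-90,42,-11,0,-135,63,-16,0,-180,84,-21,0,-225,105,-26,0,-265,122,-12,0,-310,142,2,0,-355,161,15,0,-400,180,25,0,-447,201,36,0]'

```text
time: 13.45
ee_pos: [0.5769, 0.03, 0.431]
tcp_rot: [180.0, -30.1, 99.3]
contact_force: [0.1, 0.6, 1.2]
gripper_width: 1.0
grip_force: 0.0
```

step_arm --deltas '[-39,17,11,0,-61,35,42,0,-82,53,73,0,-103,70,104,0,-125,88,135,0,-133,89,160,0,-141,90,186,0,-148,91,211,0,-156,92,236,0,-164,93,262,0]'

```text
time: 14.45
ee_pos: [0.6696, 0.0359, 0.1223]
tcp_rot: [-180.0, -30.0, 99.3]
contact_force: [0.1, -0.1, 0.0]
gripper_width: 1.001
grip_force: 0.0
```

```bash
python3 s.py
python3 - <<'E'
from h import *
im,d=vision.camera('wrist'); P=cloud('wrist',d); cv2.imwrite('pics/w1.png',im); np.save('w1.npy',P)
for q in ['dish','tier_knob','latch_ball']: print(q,rec('wrist',q))
def near(P,x0,x1,y0,y1,z0,z1): return (P[...,0]>x0)&(P[...,0]<x1)&(P[...,1]>y0)&(P[...,1]<y1)&(P[...,2]>z0)&(P[...,2]<z1)
q=P[near(P,.63,.72,-.03,.07,.035,.056)]
if len(q)>5: print('dish',len(q),cv2.minEnclosingCircle(q[:,:2].astype(np.float32)),np.percentile(q[:,2],[50,90]),q.min(0),q.max(0))
E
python3 plan.py 0 .6745,.0285,.05:4 .6745,.0295,.014:4 .6745,.0295,.014:2
```

```text
14.45 [0.6696 0.0359 0.1223] [-180.    -30.05   99.27] [-21.9  44.7  45.5  92.4 -57.4  81.   51.7]
tilt 30.05 az 99.3 yaxis [ 0.987  0.161 -0.   ]
dish [([0.6717, 0.0304, 0.0124], 0.75)]
tier_knob [([0.652, 0.1639, 0.0381], 0.64)]
latch_ball []
dish 1074 ((0.673084557056427, 0.021887900307774544), 0.031024830415844917) [0.04106261 0.04208384] [ 0.6423789  -0.00902548  0.03516993] [0.70317678 0.05247097 0.04357695]
# [0.6745 0.0285 0.05  ] mm/row 18.6
# [0.6745 0.0295 0.014 ] mm/row 9.0
# [0.6745 0.0295 0.014 ] mm/row 0.0
-11, 1, 15, 0.0, -22, 2, 30, 0.0, -33, 3, 45, 0.0, -44, 4, 60, 0.0, -48, 4, 68, 0.0, -52, 4, 76, 0.0, -57, 4, 84, 0.0, -61, 4, 92, 0.0, -61, 4, 92, 0.0, -61, 4, 92, 0.0
```

View pics/w1.png

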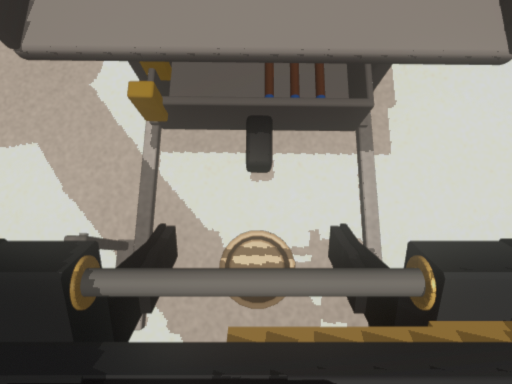

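The wrist view shows the dish centred between the fingers at (258,270), the knob at (260,143), and the yellow lugs at (150,90). Descending to grasp.

step_arm --deltas '[-11,1,15,0,-22,2,30,0,-33,3,45,0,-44,3,60,0,-48,3,68,0,-52,3,76,0,-57,3,84,0,-61,3,92,0,-61,3,92,0,-61,3,92,0]'

```text
time: 15.65
ee_pos: [0.6738, 0.0295, 0.0137]
tcp_rot: [180.0, -30.1, 99.3]
contact_force: [-0.8, -0.7, 0.6]
gripper_width: 1.001
grip_force: 0.0
```

step_arm --deltas '[0,0,0,0,0,0,0,0,0,0,0,0,0,0,0,0,0,0,0,0,0,0,0,0,0,0,0,0,0,0,0,0,0,0,0,0,0,0,0,0]' --jaw 50 --squeeze 20

```text
time: 16.65
ee_pos: [0.6739, 0.0295, 0.0138]
tcp_rot: [179.9, -30.1, 99.3]
contact_force: [1.0, 0.2, 1.3]
gripper_width: 0.708
grip_force: 20.0
```

```bash
python3 s.py; python3 plan.py 0 .672,.028,.07:4 .66,-.02,.16:6 .56,-.24,.16:7 .551,-.279,.10:3
```

```text
16.65 [0.6739 0.0295 0.0138] [179.94 -30.09  99.29] [-15.2  50.2  34.8  93.7 -58.5  71.2  55.9]
tilt 30.09 az 99.2 yaxis [0.987 0.161 0.001]
# [0.672 0.028 0.07 ] mm/row 14.1
# [ 0.66 -0.02  0.16] mm/row 17.1
# [ 0.56 -0.24  0.16] mm/row 34.5
# [ 0.551 -0.279  0.1  ] mm/row 24.0
7, -1, -12, 0.0, 14, -1, -25, 0.0, 20, -2, -37, 0.0, 27, -2, -49, 0.0, 28, -5, -66, 0.0, 29, -9, -83, 0.0, 30, -12, -100, 0.0, 31, -15, -116, 0.0, 32, -18, -133, 0.0, 33, -22, -150, 0.0
8, -41, -164, 0.0, -17, -60, -179, 0.0, -42, -79, -193, 0.0, -66, -98, -208, 0.0, -91, -117, -222, 0.0, -116, -137, -236, 0.0, -141, -156, -251, 0.0, -162, -161, -240, 0.0, -182, -166, -229, 0.0, -203, -171, -217, 0.0
```

Run:
```python
from h import *
for c in ['scene','top']:
    P=np.load(c+'0.npy').reshape(-1,3); q=P[(P[:,0]>.5)&(P[:,0]<.85)&(P[:,1]<-.33)&(P[:,1]>-.55)&(P[:,2]>.12)&(P[:,2]<.24)]
    print(c,len(q),q.min(0),q.max(0)); 
    for a in (.12,.15,.18,.2): r=q[(q[:,2]>a)&(q[:,2]<a+.03)]; print(a,r.min(0).round(3),r.max(0).round(3)) if len(r) else 0
# clearance of gripper body at release
s=sensors.observe(); M=R.from_euler('xyz',s['tcp_rot'],degrees=True).as_matrix()
for tgt in [(.551,-.278,.024),(.538,-.272,.024)]:
    for c in ['scene','top']:
        P=np.load(c+'0.npy').reshape(-1,3); L=(P-np.array(tgt))@M
        m=(abs(L[:,0])<.09)&(abs(L[:,1])<.13)&(L[:,2]<-.06)&(L[:,2]>-.45)&(P[:,1]<-.2)
        L=L[m]; gap=np.maximum(abs(L[:,0])-.0375,abs(L[:,1])-.095); print(tgt,c,len(L),gap.min() if len(L) else None, P[m][gap.argmin()] if len(L) else '')
```

```text
scene 1585 [ 0.57855784 -0.5499989   0.12024755] [ 0.80074545 -0.39484128  0.22462736]
0.12 [ 0.579 -0.55   0.12 ] [ 0.801 -0.404  0.15 ]
0.15 [ 0.652 -0.465  0.151] [ 0.717 -0.4    0.18 ]
0.18 [ 0.651 -0.469  0.18 ] [ 0.719 -0.398  0.21 ]
0.2 [ 0.649 -0.47   0.2  ] [ 0.719 -0.395  0.225]
top 1010 [ 0.58068849 -0.54999077  0.1200909 ] [ 0.84945218 -0.39172742  0.22361786]
0.12 [ 0.581 -0.55   0.12 ] [ 0.849 -0.4    0.149]
0.15 [ 0.651 -0.457  0.151] [ 0.715 -0.394  0.18 ]
0.18 [ 0.649 -0.462  0.18 ] [ 0.718 -0.392  0.21 ]
0.2 [ 0.649 -0.465  0.201] [ 0.72  -0.392  0.224]
(0.551, -0.278, 0.024) scene 408 0.0026891316010208416 [ 0.67029357 -0.40350911  0.19654081]
(0.551, -0.278, 0.024) top 254 0.002966286038479801 [ 0.66932293 -0.39594798  0.21792794]
(0.538, -0.272, 0.024) scene 302 0.013399520016287789 [ 0.65197327 -0.42725744  0.21864503]
(0.538, -0.272, 0.024) top 175 0.011367490083071835 [ 0.65394986 -0.42490474  0.21924171]
```

step_arm --deltas '[7,-1,-12,0,14,-1,-25,0,20,-2,-37,0,27,-2,-49,0,28,-5,-66,0,29,-9,-83,0,30,-12,-100,0,31,-15,-116,0,32,-18,-133,0,33,-22,-150,0]'

```text
time: 17.65
ee_pos: [0.6592, -0.021, 0.1612]
tcp_rot: [180.0, -30.1, 99.3]
contact_force: [0.1, 0.6, -2.4]
gripper_width: 0.706
grip_force: 20.0
```

```bash
python3 s.py;  python3 plan.py 0 .54,-.23,.15:8 .539,-.274,.09:3 .539,-.274,.04:5 .539,-.274,.024:4
```

```text
17.65 [ 0.6592 -0.021   0.1612] [179.98 -30.08  99.26] [-14.2  40.3  40.1  90.4 -50.4  82.2  50.4]
tilt 30.08 az 99.2 yaxis [0.987 0.161 0.   ]
# [ 0.54 -0.23  0.15] mm/row 30.1
# [ 0.539 -0.274  0.09 ] mm/row 24.8
# [ 0.539 -0.274  0.04 ] mm/row 10.0
# [ 0.539 -0.274  0.024] mm/row 4.0
-21, -19, -11, 0.0, -42, -38, -21, 0.0, -63, -57, -32, 0.0, -84, -76, -42, 0.0, -105, -95, -53, 0.0, -126, -113, -63, 0.0, -147, -132, -74, 0.0, -168, -151, -84, 0.0, -190, -154, -74, 0.0, -213, -157, -64, 0.0
-235, -159, -54, 0.0, -240, -159, -45, 0.0, -245, -159, -37, 0.0, -250, -159, -28, 0.0, -255, -159, -19, 0.0, -260, -159, -11, 0.0, -262, -159, -7, 0.0, -264, -159, -4, 0.0, -266, -159, 0, 0.0, -268, -159, 3, 0.0
```

Shifting the placement 18 mm toward -x, still well inside the mat, keeps the gripper clear of the forks.

step_arm --deltas '[-21,-20,-11,0,-42,-40,-21,0,-63,-60,-32,0,-84,-80,-42,0,-105,-100,-53,0,-126,-120,-63,0,-147,-140,-74,0,-168,-158,-84,0,-190,-161,-74,0,-212,-165,-64,0]'

```text
time: 18.65
ee_pos: [0.5313, -0.2613, 0.1098]
tcp_rot: [179.8, -30.0, 99.2]
contact_force: [0.4, -0.4, -3.7]
gripper_width: 0.708
grip_force: 20.0
```

```bash
python3 s.py;  python3 plan.py 0 .532,-.273,.045:4 .532,-.273,.028:3 .532,-.273,.0225:3
```

```text
18.65 [ 0.5313 -0.2613  0.1098] [179.84 -30.01  99.25] [  6.4  43.7  42.4  94.4 -44.3  84.3  73.7]
tilt 30.01 az 98.9 yaxis [0.987 0.159 0.002]
# [ 0.532 -0.273  0.045] mm/row 16.5
# [ 0.532 -0.273  0.028] mm/row 5.7
# [ 0.532  -0.273   0.0225] mm/row 1.8
-11, 0, 13, 0.0, -21, -1, 25, 0.0, -32, -1, 38, 0.0, -43, -1, 50, 0.0, -45, -1, 55, 0.0, -48, -1, 60, 0.0, -51, -1, 65, 0.0, -52, -1, 67, 0.0, -53, -1, 68, 0.0, -54, -1, 70, 0.0
```

step_arm --deltas '[-11,0,13,0,-21,-1,25,0,-32,-1,38,0,-42,-1,50,0,-44,-1,54,0,-46,-1,58,0,-48,-1,61,0,-49,-1,63,0,-49,-1,63,0,-49,-1,63,0]'

```text
time: 19.65
ee_pos: [0.5323, -0.2703, 0.0303]
tcp_rot: [179.9, -30.1, 99.3]
contact_force: [0.2, 0.3, -2.8]
gripper_width: 0.706
grip_force: 20.0
```

```bash
python3 s.py;  python3 plan.py 0 .532,-.273,.0225:6 .532,-.273,.0225:4
```

```text
19.65 [ 0.5323 -0.2703  0.0303] [179.94 -30.06  99.3 ] [  8.8  49.9  39.8  95.1 -47.6  79.3  77.8]
tilt 30.06 az 99.2 yaxis [0.987 0.161 0.001]
# [ 0.532  -0.273   0.0225] mm/row 1.4
# [ 0.532  -0.273   0.0225] mm/row 0.0
-1, 0, 1, 0.0, -2, 0, 2, 0.0, -3, 0, 3, 0.0, -4, 0, 4, 0.0, -5, -1, 5, 0.0, -6, -1, 5, 0.0, -6, -1, 5, 0.0, -6, -1, 5, 0.0, -6, -1, 5, 0.0, -6, -1, 5, 0.0
```

step_arm --deltas '[-1,0,1,0,-2,0,2,0,-2.5,0,3,0,-3,0,4,0,-3.5,0,5,0,-4,0,6,0,-4,0,7,0,-4,0,7,0,-4,0,7,0,-4,0,7,0]'

```text
time: 20.65
ee_pos: [0.5321, -0.2702, 0.0219]
tcp_rot: [180.0, -30.1, 99.3]
contact_force: [-0.0, -0.2, -2.6]
gripper_width: 0.71
grip_force: 20.0
```

step_arm --deltas '[-0.3,0,0.4,0,-0.5,0,0.9,0,-0.8,0,1.3,0,-0.8,0,1.3,0,-0.8,0,1.3,0,-0.8,0,1.3,0,-0.8,0,1.3,0,-0.8,0,1.3,0,-0.8,0,1.3,0,-0.8,0,1.3,0]'

```text
time: 21.65
ee_pos: [0.5321, -0.2701, 0.0218]
tcp_rot: [179.9, -30.2, 99.3]
contact_force: [-1.7, 0.4, 5.8]
gripper_width: 0.707
grip_force: 20.0
```

Contact (+6 N). Now I open, then lift away vertically.

step_arm --deltas '[0,0,0,0,0,0,0,0,0,0,0,0,0,0,0,0,0,0,0,0,0,0,0,0,5,0,-8,0,10,0,-17,0,20,0,-34,0,30,0,-52,0]' --jaw 87

```text
time: 22.65
ee_pos: [0.5322, -0.2705, 0.0824]
tcp_rot: [180.0, -30.1, 99.3]
contact_force: [-0.2, 0.0, 0.5]
gripper_width: 1.003
grip_force: 0.0
```

```bash
python3 s.py
python3 - <<'E'
from h import *
im,d=vision.camera('scene'); P=cloud('scene',d); cv2.imwrite('pics/s1.png',im)
m=(P[...,0]>.47)&(P[...,0]<.6)&(P[...,1]>-.34)&(P[...,1]<-.22)&(P[...,2]>.042)&(P[...,2]<.06); q=P[m]; print(len(q),q.mean(0),q.min(0),q.max(0))
O=np.array([.6393,.2703,0]);u=np.array([.148,-.989,0])
M=R.from_euler('xyz',sensors.observe()['tcp_rot'],degrees=True).as_matrix()
gp=O+.1475*u+[0,0,.05]; t=gp+.019*M[:,2]; print('TCP grasp target',t,'pre',t-.08*M[:,2], t+.05*u)
E
```

```text
22.65 [ 0.5322 -0.2705  0.0824] [179.96 -30.07  99.28] [  7.8  46.1  41.6  94.1 -45.3  82.9  75.3]
tilt 30.07 az 99.2 yaxis [0.987 0.161 0.001]
93 [ 0.52551924 -0.29048054  0.05069285] [ 0.50103965 -0.31142384  0.04228245] [ 0.5582174  -0.25234401  0.0560945 ]
TCP grasp target [0.65969585 0.13377476 0.0335234 ] pre [0.66573436 0.09439683 0.10289857] [0.66709585 0.08432476 0.0335234 ]
```

The dish stands on the mat, rim height 0.05. Moving to the knob's front.

```bash
python3 plan.py 0 .54,-.22,.16:3 .66,-.02,.14:6 .671,.057,.10:4 .671,.057,.036:4 .671,.057,.036:3
```

```text
# [ 0.54 -0.22  0.16] mm/row 30.2
# [ 0.66 -0.02  0.14] mm/row 39.0
# [0.671 0.057 0.1  ] mm/row 21.9
# [0.671 0.057 0.036] mm/row 16.0
# [0.671 0.057 0.036] mm/row 0.0
27, 5, -13, 0.0, 54, 10, -26, 0.0, 80, 15, -39, 0.0, 104, 40, -21, 0.0, 128, 65, -3, 0.0, 152, 90, 14, 0.0, 176, 115, 32, 0.0, 201, 140, 50, 0.0, 225, 166, 68, 0.0, 236, 171, 86, 0.0
247, 177, 104, 0.0, 258, 183, 122, 0.0, 269, 189, 140, 0.0, 261, 189, 153, 0.0, 253, 188, 167, 0.0, 245, 188, 181, 0.0, 237, 188, 195, 0.0, 237, 188, 195, 0.0, 237, 188, 195, 0.0, 237, 188, 195, 0.0
```

step_arm --deltas '[27,5,-13,0,54,10,-26,0,80,15,-39,0,104,40,-21,0,128,65,-3,0,152,90,14,0,176,115,32,0,201,140,50,0,225,166,68,0,236,171,86,0]'

```text
time: 23.7
ee_pos: [0.6637, 0.0055, 0.1262]
tcp_rot: [179.6, -30.1, 99.8]
contact_force: [-0.2, -0.3, 0.1]
gripper_width: 0.999
grip_force: 0.0
```

step_arm --deltas '[11,6,18,0,22,12,36,0,33,18,54,0,25,18,67,0,17,17,81,0,9,17,95,0,1,17,109,0,1,17,109,0,1,17,109,0,1,17,109,0]'

```text
time: 24.7
ee_pos: [0.6695, 0.0583, 0.0312]
tcp_rot: [179.9, -30.1, 99.3]
contact_force: [0.6, -0.1, -0.7]
gripper_width: 1.002
grip_force: 0.0
```

```bash
python3 s.py
python3 - <<'E'
from h import *
im,d=vision.camera('wrist'); P=cloud('wrist',d); cv2.imwrite('pics/w2.png',im)
hsv=cv2.cvtColor(im,cv2.COLOR_BGR2HSV)
k=(hsv[...,2]<60)&(P[...,0]>.62)&(P[...,0]<.7)&(P[...,1]>.06)&(P[...,1]<.16)&(P[...,2]>.02)&(P[...,2]<.075); q=P[k]
print(len(q),q.min(0),q.max(0)); t=q[q[:,2]>.055]; print('top',len(t),t.mean(0),cv2.minAreaRect(t[:,:2].astype(np.float32)))
print(rec('wrist','tier_knob'))
E
python3 plan.py 0 .6607,.1264,.0335:7  .6607,.1264,.0335:3
```

```text
24.7 [0.6695 0.0583 0.0312] [179.89 -30.06  99.29] [-16.4  47.4  32.6  94.8 -56.9  69.5  52.6]
tilt 30.06 az 99.1 yaxis [0.987 0.16  0.002]
6975 [0.62002585 0.09824717 0.02006555] [0.69998318 0.1562048  0.06882066]
top 4433 [0.66041614 0.13501716 0.06245275] ((0.6636127233505249, 0.1251479536294937), (0.08087112754583359, 0.051775965839624405), 8.443241119384766)
[([0.6546, 0.1584, 0.049], 0.65)]
# [0.6607 0.1264 0.0335] mm/row 9.8
# [0.6607 0.1264 0.0335] mm/row 0.0
9, 0, 5, 0.0, 17, 1, 9, 0.0, 26, 1, 14, 0.0, 34, 1, 19, 0.0, 43, 2, 23, 0.0, 52, 2, 28, 0.0, 60, 2, 32, 0.0, 60, 2, 32, 0.0, 60, 2, 32, 0.0, 60, 2, 32, 0.0
```

View pics/w2.png

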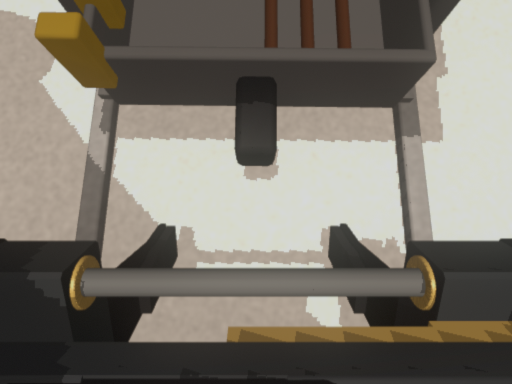

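The knob is centred at (256,120) between the fingers. Sliding in and gripping.

step_arm --deltas '[9,0,5,0,17,0,9,0,26,1,14,0,34,1,19,0,43,1,23,0,52,2,28,0,60,2,32,0,60,2,32,0,60,2,32,0,60,2,32,0]'

```text
time: 25.8
ee_pos: [0.6601, 0.1253, 0.0328]
tcp_rot: [180.0, -30.0, 99.2]
contact_force: [-0.3, 0.5, 0.9]
gripper_width: 1.0
grip_force: 0.0
```

step_arm --deltas '[0,0,0,0,0,0,0,0,0,0,0,0,0,0,0,0,0,0,0,0,0,0,0,0,0,0,0,0,0,0,0,0,0,0,0,0,0,0,0,0]' --jaw 10 --squeeze 25

```text
time: 26.8
ee_pos: [0.6602, 0.1263, 0.0329]
tcp_rot: [180.0, -30.1, 99.2]
contact_force: [0.6, 0.2, -1.1]
gripper_width: 0.251
grip_force: 25.0
```

```bash
python3 s.py; python3 -c "
from h import *
p=sensors.observe()['ee_pos']; p=p+.15*np.array([.148,-.989,0]); print('%.4f,%.4f,%.4f'%tuple(p))" | tee t; python3 plan.py 0 $(cat t):15 $(cat t):5
```

```text
26.8 [0.6602 0.1263 0.0329] [179.96 -30.08  99.24] [-20.8  45.5  29.8  97.  -57.6  65.5  48.4]
tilt 30.08 az 99.1 yaxis [0.987 0.16  0.001]
0.6824,-0.0221,0.0329
# [ 0.6824 -0.0221  0.0329] mm/row 10.0
# [ 0.6824 -0.0221  0.0329] mm/row 0.0
-9, 0, -5, 0.0, -17, 0, -10, 0.0, -26, 0, -15, 0.0, -35, 0, -20, 0.0, -43, -1, -25, 0.0, -52, -1, -30, 0.0, -61, -1, -35, 0.0, -69, -1, -40, 0.0, -78, -1, -45, 0.0, -87, -1, -50, 0.0
-95, -1, -55, 0.0, -104, -1, -60, 0.0, -112, -2, -65, 0.0, -121, -2, -70, 0.0, -130, -2, -75, 0.0, -130, -2, -75, 0.0, -130, -2, -75, 0.0, -130, -2, -75, 0.0, -130, -2, -75, 0.0, -130, -2, -75, 0.0
```

step_arm --deltas '[-9,0,-5,0,-17,0,-10,0,-26,0,-15,0,-35,0,-20,0,-43,-1,-25,0,-52,-1,-30,0,-61,-1,-35,0,-69,-1,-40,0,-78,-1,-45,0,-87,-1,-50,0]'

```text
time: 27.8
ee_pos: [0.6752, 0.0264, 0.0329]
tcp_rot: [180.0, -30.1, 99.3]
contact_force: [1.3, 3.5, 2.6]
gripper_width: 0.249
grip_force: 25.0
```

step_arm --deltas '[-8,0,-5,0,-17,0,-10,0,-25,-1,-15,0,-34,-1,-20,0,-43,-1,-25,0,-43,-1,-25,0,-43,-1,-25,0,-43,-1,-25,0,-43,-1,-25,0,-43,-1,-25,0]'

```text
time: 28.8
ee_pos: [0.6827, -0.0232, 0.0329]
tcp_rot: [179.9, -30.0, 99.3]
contact_force: [4.1, -1.6, 1.8]
gripper_width: 0.258
grip_force: 25.0
```

```bash
python3 s.py
cat > gap.py <<'E'
from h import *
O=np.array([.6393,.2703,0]);X=np.array([-.148,.989,0]);Y=np.array([-.989,-.148,0])
for c in ['scene','top']:
    im,d=vision.camera(c); P=cloud(c,d); cv2.imwrite(f'pics/{c}_g{len(__import__("os").listdir("pics"))}.png',im); hsv=cv2.cvtColor(im,cv2.COLOR_BGR2HSV)
    L=np.stack([(P-O)@X,(P-O)@Y,P[...,2]],-1)
    box=(abs(L[...,0]+.25)<.06)&(abs(L[...,1]-.1)<.08)&(L[...,2]>.03)&(L[...,2]<.2)
    y=box&(abs(hsv[...,0].astype(int)-25)<6)&(hsv[...,1]>150); q=L[y]
    r=box&((hsv[...,0]<6)|(hsv[...,0]>174))&(hsv[...,1]>150)&(hsv[...,2]>50); b=L[r]
    print(c,'yel',len(q),q.min(0).round(4) if len(q) else '',q.max(0).round(4) if len(q) else '')
    t=q[q[:,2]>.085]
    if len(t): print('top x sorted',np.histogram(t[:,0],bins=np.arange(-.30,-.2,.004)))
    print('red',len(b),b.min(0).round(4) if len(b) else '',b.max(0).round(4) if len(b) else '',b.mean(0).round(4) if len(b) else '')
E
python3 gap.py
```

```text
28.8 [ 0.6827 -0.0232  0.0329] [179.89 -29.95  99.27] [ -9.1  49.2  32.1  90.3 -53.8  73.   55. ]
tilt 29.95 az 99.1 yaxis [0.987 0.16  0.002]
scene yel 0  
red 0   
top yel 34 [-0.2756  0.0823  0.0875] [-0.2294  0.0984  0.095 ]
top x sorted (array([0, 0, 0, 0, 0, 0, 7, 6, 0, 0, 0, 0, 0, 0, 0, 7, 8, 6, 0, 0, 0, 0,
       0, 0]), array([-0.3  , -0.296, -0.292, -0.288, -0.284, -0.28 , -0.276, -0.272,
       -0.268, -0.264, -0.26 , -0.256, -0.252, -0.248, -0.244, -0.24 ,
       -0.236, -0.232, -0.228, -0.224, -0.22 , -0.216, -0.212, -0.208,
       -0.204]))
red 24 [-0.252   0.1257  0.1176] [-0.2429  0.1417  0.1644] [-0.2474  0.1332  0.1545]
```

The gap centre reads about -0.252 in the rack frame and the latch is at -0.250, so I'll nudge the tier in 1.5 mm before releasing.

step_arm --deltas '[0.5,0,0.3,0,1,0,0.6,0,1.3,0,0.8,0,1.3,0,0.8,0,1.3,0,0.8,0,1.3,0,0.8,0,1.3,0,0.8,0,1.3,0,0.8,0,1.3,0,0.8,0,1.3,0,0.8,0]'

```text
time: 29.9
ee_pos: [0.6824, -0.0214, 0.0329]
tcp_rot: [179.9, -30.0, 99.3]
contact_force: [5.5, -1.3, 1.6]
gripper_width: 0.255
grip_force: 25.0
```

step_arm --deltas '[0,0,0,0,0,0,0,0,0,0,0,0,0,0,0,0,0,0,0,0,-4,0,-10,0,-12,0,-25,0,-20,0,-45,0,-25,0,-70,0,-30,0,-100,0]' --jaw 70

```text
time: 30.9
ee_pos: [0.6939, -0.0979, 0.105]
tcp_rot: [-180.0, -30.0, 99.2]
contact_force: [0.3, 0.6, 0.4]
gripper_width: 0.803
grip_force: 0.0
```

```bash
python3 s.py; python3 gap.py
cat > rp.py <<'E'
# rack-frame mm waypoints x,y,z:rows -> plan
import sys,subprocess,numpy as np
O=np.array([.6393,.2703,0]);X=np.array([-.148,.989,0]);Y=np.array([-.989,-.148,0]); a=[]
for w in sys.argv[1:]:
    p,n=w.split(':'); p=[float(v)/1000 for v in p.split(',')]; q=O+p[0]*X+p[1]*Y+[0,0,p[2]]; a.append('%.4f,%.4f,%.4f:%s'%(*q,n))
subprocess.run(['python3','plan.py','0']+a)
E
python3 rp.py -300,30,240:4 -260,175,240:5 -243,175,132:6 -243,175,132:5
```

```text
30.9 [ 0.6939 -0.0979  0.105 ] [-179.96  -30.04   99.2 ] [ -4.   47.3  34.7  83.2 -49.6  82.   53.7]
tilt 30.04 az 99.3 yaxis [ 0.987  0.16  -0.001]
scene yel 67 [-0.2412  0.0802  0.0523] [-0.2264  0.0975  0.0961]
top x sorted (array([ 0,  0,  0,  0,  0,  0,  0,  0,  0,  0,  0,  0,  0,  0,  0, 15,  5,
        5,  1,  0,  0,  0,  0,  0]), array([-0.3  , -0.296, -0.292, -0.288, -0.284, -0.28 , -0.276, -0.272,
       -0.268, -0.264, -0.26 , -0.256, -0.252, -0.248, -0.244, -0.24 ,
       -0.236, -0.232, -0.228, -0.224, -0.22 , -0.216, -0.212, -0.208,
       -0.204]))
red 0   
top yel 32 [-0.273   0.0823  0.0887] [-0.227   0.0964  0.0968]
top x sorted (array([0, 0, 0, 0, 0, 0, 3, 7, 4, 0, 0, 0, 0, 0, 0, 3, 7, 5, 3, 0, 0, 0,
       0, 0]), array([-0.3  , -0.296, -0.292, -0.288, -0.284, -0.28 , -0.276, -0.272,
       -0.268, -0.264, -0.26 , -0.256, -0.252, -0.248, -0.244, -0.24 ,
       -0.236, -0.232, -0.228, -0.224, -0.22 , -0.216, -0.212, -0.208,
       -0.204]))
red 29 [-0.2541  0.1256  0.1206] [-0.24    0.1421  0.1643] [-0.2472  0.1342  0.1573]
# [ 0.654  -0.0308  0.24  ] mm/row 38.9
# [ 0.5047 -0.0127  0.24  ] mm/row 30.1
# [0.5022 0.0041 0.132 ] mm/row 18.2
# [0.5022 0.0041 0.132 ] mm/row 0.0
33, -7, -19, 0.0, 66, -15, -38, 0.0, 100, -22, -57, 0.0, 133, -29, -76, 0.0, 140, -58, -72, 0.0, 147, -87, -68, 0.0, 154, -116, -64, 0.0, 162, -145, -60, 0.0, 169, -174, -57, 0.0, 162, -174, -40, 0.0
156, -174, -22, 0.0, 150, -174, -5, 0.0, 143, -174, 12, 0.0, 137, -174, 29, 0.0, 130, -175, 46, 0.0, 130, -175, 46, 0.0, 130, -175, 46, 0.0, 130, -175, 46, 0.0, 130, -175, 46, 0.0, 130, -175, 46, 0.0
```

The gap is now centred at -0.250. Next to the latch's outer side with the jaw closed.

step_arm --deltas '[33,-7,-19,0,66,-15,-38,0,100,-22,-57,0,133,-29,-76,0,140,-58,-72,0,147,-87,-68,0,154,-116,-64,0,162,-145,-60,0,169,-174,-57,0,169,-174,-57,0]' --jaw 0 --squeeze 5

```text
time: 32.0
ee_pos: [0.4999, -0.0079, 0.2384]
tcp_rot: [-179.9, -30.2, 99.1]
contact_force: [0.6, -0.5, 0.6]
gripper_width: 0.027
grip_force: 0.0
```

step_arm --deltas '[-7,0,17,0,-13,0,34,0,-19,0,51,0,-26,0,68,0,-32,0,85,0,-39,0,103,0,-39,0,103,0,-39,0,103,0,-39,0,103,0,-39,0,103,0]'

```text
time: 33.0
ee_pos: [0.5012, 0.0096, 0.1302]
tcp_rot: [179.8, -30.1, 99.3]
contact_force: [0.1, 0.1, 0.1]
gripper_width: 0.004
grip_force: 0.0
```

```bash
python3 s.py; python3 rp.py -243,100,138:8 -246,85,142:2 -252,70,130:3 -254,62,110:3 -255,55,90:4
```

```text
33.0 [0.5012 0.0096 0.1302] [179.85 -30.06  99.32] [-16.9  27.7  36.7 114.5 -46.7  68.1  56. ]
tilt 30.06 az 99.0 yaxis [0.987 0.161 0.002]
# [0.5764 0.0152 0.138 ] mm/row 9.5
# [0.5916 0.0144 0.142 ] mm/row 7.9
# [0.6074 0.0107 0.13  ] mm/row 6.7
# [0.6156 0.0099 0.11  ] mm/row 7.2
# [0.6226 0.01   0.09  ] mm/row 5.3
0, 9, -1, 0.0, 0, 19, -2, 0.0, -1, 28, -4, 0.0, -1, 38, -5, 0.0, -1, 47, -6, 0.0, -1, 56, -7, 0.0, -2, 66, -9, 0.0, -2, 75, -10, 0.0, -2, 83, -12, 0.0, -3, 90, -15, 0.0
-6, 95, -12, 0.0, -10, 100, -10, 0.0, -14, 105, -8, 0.0, -18, 108, -2, 0.0, -22, 110, 3, 0.0, -26, 113, 9, 0.0, -29, 115, 13, 0.0, -31, 116, 17, 0.0, -34, 118, 21, 0.0, -37, 120, 25, 0.0
```

step_arm --deltas '[0,9,-1,0,0,19,-2,0,-1,28,-4,0,-1,38,-5,0,-1,47,-6,0,-1,56,-7,0,-2,66,-9,0,-2,75,-10,0,-2,83,-12,0,-3,90,-15,0]'

```text
time: 34.0
ee_pos: [0.5918, 0.0145, 0.1409]
tcp_rot: [180.0, -30.1, 99.3]
contact_force: [-1.7, -0.5, 0.4]
gripper_width: 0.003
grip_force: 0.6
```

```bash
python3 s.py; python3 gap.py; ls -t pics | head -2; python3 rp.py -252,70,130:4 -254,62,110:4 -255,55,92:4 -255,55,86:4 -255,55,86:4
```

```text
34.0 [0.5918 0.0145 0.1409] [179.97 -30.08  99.28] [-15.9  34.   35.7 102.1 -48.2  73.5  51. ]
tilt 30.08 az 99.2 yaxis [0.987 0.161 0.001]
scene yel 149 [-0.2832  0.0805  0.0309] [-0.2184  0.0985  0.0973]
top x sorted (array([ 0,  0,  0,  0,  1, 13,  5,  7,  1,  1,  0,  0,  0,  0,  1,  9,  5,
        3,  1,  0,  0,  0,  0,  0]), array([-0.3  , -0.296, -0.292, -0.288, -0.284, -0.28 , -0.276, -0.272,
       -0.268, -0.264, -0.26 , -0.256, -0.252, -0.248, -0.244, -0.24 ,
       -0.236, -0.232, -0.228, -0.224, -0.22 , -0.216, -0.212, -0.208,
       -0.204]))
red 44 [-0.2571  0.0622  0.0612] [-0.2338  0.1279  0.139 ] [-0.2512  0.1009  0.1052]
top yel 22 [-0.243   0.0809  0.0659] [-0.2266  0.0953  0.1627]
top x sorted (array([0, 0, 0, 0, 0, 0, 0, 0, 0, 0, 0, 0, 0, 0, 2, 7, 4, 5, 3, 0, 0, 0,
       0, 0]), array([-0.3  , -0.296, -0.292, -0.288, -0.284, -0.28 , -0.276, -0.272,
       -0.268, -0.264, -0.26 , -0.256, -0.252, -0.248, -0.244, -0.24 ,
       -0.236, -0.232, -0.228, -0.224, -0.22 , -0.216, -0.212, -0.208,
       -0.204]))
red 17 [-0.2501  0.0637  0.084 ] [-0.2411  0.1243  0.1635] [-0.2447  0.0961  0.1142]
top_g11.png
scene_g10.png
# [0.6074 0.0107 0.13  ] mm/row 4.7
# [0.6156 0.0099 0.11  ] mm/row 5.4
# [0.6226 0.01   0.092 ] mm/row 4.8
# [0.6226 0.01   0.086 ] mm/row 1.5
# [0.6226 0.01   0.086 ] mm/row 0.0
-3, 3, 2, 0.0, -5, 7, 4, 0.0, -8, 10, 5, 0.0, -11, 13, 7, 0.0, -14, 15, 11, 0.0, -17, 17, 15, 0.0, -20, 19, 19, 0.0, -23, 21, 23, 0.0, -25, 23, 27, 0.0, -27, 25, 31, 0.0
-30, 27, 35, 0.0, -32, 28, 39, 0.0, -33, 28, 40, 0.0, -34, 28, 41, 0.0, -35, 28, 42, 0.0, -35, 28, 44, 0.0, -35, 28, 44, 0.0, -35, 28, 44, 0.0, -35, 28, 44, 0.0, -35, 28, 44, 0.0
```

The latch is following, with the ball at about y=65, z=130 in the rack frame. Pressing down now.

step_arm --deltas '[-3,3,2,0,-5,7,4,0,-8,10,5,0,-11,13,7,0,-14,15,11,0,-17,17,15,0,-20,19,19,0,-23,21,23,0,-25,23,27,0,-27,25,31,0]'

```text
time: 35.1
ee_pos: [0.6168, 0.0104, 0.0999]
tcp_rot: [-180.0, -30.1, 99.2]
contact_force: [-0.8, -0.3, 1.4]
gripper_width: 0.005
grip_force: 0.9
```

step_arm --deltas '[-3,2,4,0,-5,3,8,0,-6,3,9,0,-7,3,10,0,-8,3,12,0,-8,3,13,0,-8,3,13,0,-8,3,13,0,-8,3,13,0,-8,3,13,0]'

```text
time: 36.1
ee_pos: [0.6201, 0.0107, 0.0854]
tcp_rot: [180.0, -30.1, 99.3]
contact_force: [0.7, -1.4, 2.2]
gripper_width: 0.003
grip_force: 1.2
```

```bash
python3 s.py; python3 gap.py|grep red; python3 rp.py -255,55,84:4
```

```text
36.1 [0.6201 0.0107 0.0854] [179.96 -30.07  99.28] [-13.7  40.3  33.6  99.8 -51.5  71.4  54. ]
tilt 30.07 az 99.2 yaxis [0.987 0.161 0.001]
red 6 [-0.2521  0.0431  0.0828] [-0.2414  0.048   0.0882] [-0.2465  0.0459  0.0862]
red 82 [-0.2531  0.0442  0.0758] [-0.2404  0.1213  0.107 ] [-0.2467  0.0848  0.0856]
# [0.6226 0.01   0.084 ] mm/row 0.7
0, 1, 0, 0.0, -1, 1, 0, 0.0, -1, 2, 0, 0.0, -2, 2, 1, 0.0
```

Almost level. Pressing a little more, to feel the stop.

step_arm --deltas '[-0.5,0,1,0,-1,0,2,0,-1.5,0,3,0,-2,0,4,0,-2,0,4,0,-2,0,4,0,-2,0,4,0,-2,0,4,0,-2,0,4,0,-2,0,4,0]'

```text
time: 37.2
ee_pos: [0.6203, 0.011, 0.0838]
tcp_rot: [179.8, -30.3, 99.4]
contact_force: [-3.2, -3.3, 14.8]
gripper_width: 0.006
grip_force: 7.2
```

The stop is firm at 15 N. Retreating straight up and back, then verifying.

step_arm --deltas '[3,0,-5,0,6,0,-15,0,9,0,-35,0,12,0,-60,0,15,0,-90,0,18,0,-120,0,20,0,-150,0,20,0,-180,0,20,0,-200,0,20,0,-200,0]'

```text
time: 38.2
ee_pos: [0.6342, -0.0732, 0.2663]
tcp_rot: [179.7, -29.9, 99.3]
contact_force: [-0.6, -0.3, -0.5]
gripper_width: 0.008
grip_force: 0.0
```

```bash
python3 s.py; python3 gap.py | grep -v sorted; cp pics/$(ls -t pics|grep scene|head -1) pics/final.png
python3 - <<'E'
import cv2; im=cv2.imread('pics/final.png')[120:384,100:400]; cv2.imwrite('pics/finalc.png',cv2.resize(im,None,fx=2.2,fy=2.2))
E
```

```text
38.2 [ 0.6342 -0.0732  0.2663] [179.71 -29.9   99.28] [ -9.3  32.7  39.   86.2 -43.2  89.6  46.5]
tilt 29.91 az 98.7 yaxis [0.987 0.159 0.004]
scene yel 125 [-0.2808  0.0794  0.0317] [-0.2191  0.0996  0.0969]
        5,  0,  0,  0,  0,  0,  0]), array([-0.3  , -0.296, -0.292, -0.288, -0.284, -0.28 , -0.276, -0.272,
       -0.268, -0.264, -0.26 , -0.256, -0.252, -0.248, -0.244, -0.24 ,
       -0.236, -0.232, -0.228, -0.224, -0.22 , -0.216, -0.212, -0.208,
       -0.204]))
red 113 [-0.2593  0.042   0.074 ] [-0.2397  0.1234  0.091 ] [-0.2501  0.0781  0.0832]
top yel 35 [-0.273   0.0824  0.0644] [-0.2266  0.0964  0.0969]
       0, 0]), array([-0.3  , -0.296, -0.292, -0.288, -0.284, -0.28 , -0.276, -0.272,
       -0.268, -0.264, -0.26 , -0.256, -0.252, -0.248, -0.244, -0.24 ,
       -0.236, -0.232, -0.228, -0.224, -0.22 , -0.216, -0.212, -0.208,
       -0.204]))
red 83 [-0.2527  0.0442  0.0771] [-0.2403  0.1209  0.0916] [-0.2466  0.0813  0.0838]
```

View pics/finalc.png

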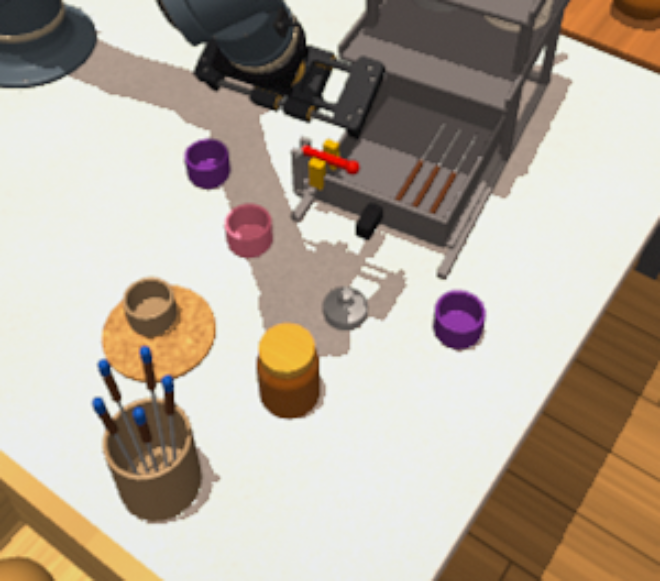

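The picture shows the dish upright on the mat at (150,305). The latch lies level between the lugs at (330,160), and the bystanders are untouched.

```bash
python3 -c "
from rig import workorder; print(workorder.job_done())"
```

```text
the job is handed in; nothing more can be done
None
```

The job is handed in, at about 38 s of the 72 s: the dish stands upright on the cork mat, the tier is drawn out about 150 mm, the latch is folded flat between the yellow lugs, and the bystanders look undisturbed in the last picture.

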